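Press the spring corner of a panel tilt stage to its mark and ease it back

TASK

Check the spring return of the panel tilt stage before the next test: with a fingertip, press down gently on the black rubber thumb pad on the free corner of its plate until the needle points at the red flag on the scale, not well past it, and keep it there for a second. Then ease the plate back up under the finger, without letting it snap, until the needle is at the top line again, and take the hand away. Do not touch the painted panel or the flag, do not pinch, shift or lift anything, and leave the other things on the bench as they are.

Things in the scene. Friction and masses are not known exactly. Their poses are not given: they have to be found in the camera images.
- stage: Panel tilt stage standing loose on the bench on rubber feet, 2.6 kg, base 185 x 280 mm, grey, 22 mm high. Origin on the bench under its middle, z up. The plate's hinge line runs along the stage's x at y = +100 mm, z = 76 mm; the free, spring-backed corner is at -y, +x. Yaw varies up to 26 degrees.
- scale_top (a point): The top (zero) line of the scale, on the face of the white scale post (30 mm wide, 6 mm thick, lines every 5 mm, facing the stage's +x); 76 mm above the bench. In the stage frame at x = 89 mm, y = -141 mm (middle of the post). The post ends at z = 92 mm.
- pad_top (a point): Centre of the top of the black rubber thumb pad (28 mm disc, 13 mm thick) on the plate's free corner; moves with the plate. At rest 92 mm above the bench, in the stage frame at x = 40, y = -95 mm, 195 mm from the hinge line. The scale post is 43 mm away in the stage's +x; the painted panel begins 23 mm from the pad's rim, 10 mm lower.
- thumb_pad: The black rubber thumb pad, 28 mm across, 13 mm thick, fixed on the plate; origin at the centre of its underside, which is 13 mm below pad_top.
- needle_tip (a point): Tip of the black needle (3 mm thick) fixed to the free corner of the plate, in front of the scale; it lies 225 mm from the hinge line and is level with it (76 mm above the bench) at rest, at the top line of the scale. It goes down as the pad is pressed, 1.15 times as far as the pad.
- red_flag: Red flag clamped on the scale post, 8 mm high, 14 to 36 mm below the top line (differs each time). Origin at the middle of its height, on the front of the scale, 13 mm beside the needle tip's path; it sticks out 20 mm past the post in -y; axes parallel to the stage's. The needle points at the flag when its tip is at the same height, within 4 mm above or below the flag's middle.
- tilt_plate (a joint): Tilt of the plate about the hinge, rad: 0 at rest (level, held up by the spring), growing as the pad is pressed, end stop at 0.22. The needle tip is 225 mm x sin(angle) below the top line. The spring needs about 3 N on the pad to start and about 8 N at 0.15 rad; let go, the plate springs back by itself.
- test_panel: Blue painted test panel 100 x 150 x 3 mm clipped on the plate; not to be touched. Origin at the centre of its underside, 150 mm along y.
- grey_cup: Empty grey plastic cup, 88 mm across, 105 mm high; leave alone. Origin at the centre of its underside.
- sample_jar: Small amber jar with white cap, 48 mm across, 62 mm high, standing near the free corner; leave alone. Origin at the centre of its underside.
- brass_weight: Brass weight, 34 mm across, 47 mm high; leave alone. Origin at the centre of its underside.
- spatula: Spatula with black handle, 190 mm long, lying flat on the bench; leave alone. Origin at its middle.
- wash_bottle: White bottle with blue cap, 64 mm across, 165 mm high; leave alone. Origin at the centre of its underside.
- paint_can: Steel can with green band and white lid, 92 mm across, 105 mm high; leave alone. Origin at the centre of its underside.
- wide_jar: Jar with black cap and white label, 76 mm across, 95 mm high; leave alone. Origin at the centre of its underside.

How it is judged:
On the way:
1. a finger presses the thumb pad and the needle stays at the red flag (tip within the flag's height, 4 mm above or below its middle) for 0.8 s (z of needle_tip in the frame of red_flag between -0.004 and 0.004 m and contact force between the fingers and thumb_pad above 1 N), for 0.8 s.
At the end, for the whole second after the job is handed in: After the press, the plate is back up (tilt below 0.012 rad, needle within 3 mm of the top line), the stage has not been shifted by more than 12 mm, and every other thing stands within 20 mm of where it was (value of joint tilt_plate below 0.012 rad and distance of stage from where it was at the start of the episode below 0.012 m and distance of each of grey_cup, sample_jar, brass_weight, spatula, wash_bottle, paint_can, wide_jar from where it was at the start of the episode below 0.02 m); the robot touches nothing.
It fails at once if the needle is pressed more than 8 mm past the middle of the red flag (z of needle_tip in the frame of red_flag below -0.008 m).
It fails at once if the plate snaps back (faster than 2 rad/s) (velocity of joint tilt_plate below -2 rad/s).
It fails at once if the robot pushes on or pinches the stage with more than 25 N (contact force between any of the fingers, the arm and stage above 25 N).
It fails at once if the robot touches the painted panel or the red flag (contact force between any of the fingers, the arm and test_panel above 0.3 N or contact force between any of the fingers, the arm and red_flag above 0.3 N).
It fails at once if the stage is shifted or lifted by more than 12 mm, or another thing by more than 20 mm (distance of stage from where it was at the start of the episode above 0.012 m or distance of any of grey_cup, sample_jar, brass_weight, spatula, wash_bottle, paint_can, wide_jar from where it was at the start of the episode above 0.02 m).
It also fails if it takes over 35 s, if anything falls off the work surface, if the arm or the gripper's body presses on something with over 40 N, if the wrist force passes 120 N, or if a joint passes its speed limit or range.

ROBOT

A 6-joint arm with a two-finger parallel gripper is mounted at the origin on the work surface. World frame = base frame: x ahead of the robot, y to its left, z up, the work surface at z = 0. Lengths are in m, angles in rad, forces in N, time in s.
With the tool pointing down it reaches from about 0.35 to 0.775 m from the base axis. Payload 5.5 kg.
Tool frame: the origin (TCP) lies midway between the tips of the shut fingers; the grasp point (between the pads) lies 19 mm behind it; z points along the fingers, y is the line along which they close (so a half turn about z gives the same grasp; the last joint's range is limited). The gripper opens to 85 mm and grips with 20 to 120 N. Pads are 22 mm wide; open, the fingers measure 114 mm over their backs; the gripper's body (76 mm by 85 mm) begins 54 mm behind the grasp point. The pads swing forward as they close: fully open they stand 13 mm farther back than shut.
Start: joints at [-0.14, 0.313, 0.046, 1.304, 0, 1.431], TCP at [0.575, -0, 0.231] pointing down, gripper open.
Joint ranges: [-2.76, 2.76], [-0.86, 1.69], [-1.03, 1.26], [-2.2, 2.34], [-1.47, 1.5], [-3.14, 3.14]. Speed limits (rad/s): [2.57, 2.57, 3.14, 3.14, 3.14, 3.14].

INTERFACE

Orientations are given as a rotation vector (axis times angle).
In Python, from workcell import arm gives the robot as it stands. The module is installed in compiled form; this text tells all that it offers.
- The arm moves only by the tool carry_out, never from a script. Its argument "targets" is a list of rows, each an object of numbers: "dx", "dy", "dz": the shift along the tool's x, y, z in cm; "roll": the turn about the tool's z in rad; "hand": the gripper command: -1 is fully open, 1 is shut, values between are in proportion. In form: [{"dx": .., "dy": .., "dz": .., "roll": .., "hand": ..}, ...]. A call has 1 to 8 rows; each row is the pose to reach, as a shift and turn from the pose commanded when the call began, along the tool's axes at that moment; what a row does not reach only later rows make up. A row lasts 1/8 s, in which the tool goes at most 62.5 mm and 10.7 degrees, less where a joint would pass 70% of its speed; a pose out of reach is approached as far as the arm can. A call with a gripper value outside its range is refused whole. The fingers move at their own pace and stop on an object; the grip force is fixed at half the most. Time passes only in rows, so rows that repeat a pose let the fingers close. It gives the time, the measured TCP pose, the force, the opening and the grip force at its end, in the units of the state.
- arm.get_obs(): the state, without advancing time (a new reading comes with each control period).
- arm.capture(name): name is "scene" or "side" or "wrist"; returns the picture (400x640x3 uint8, red, green, blue); there is no depth.
- arm.camera_model(name): a dict with "camera_matrix" (3x3 intrinsics, pixels), "R" (3x3) and "t" (3): a world point X has camera coordinates R X + t. Camera axes: x right, y down, z forward; pixel columns grow to the right and rows downward; lengths in m; the calibration is good to about 2 mm. A picture is of the moment at which its call begins: read the wrist's pose just before it. camera_model takes no time and is no camera call; for the wrist camera it gives the pose at the moment of the call.
- arm.close_job(): hands the job in; it is judged then, once.
The state is a dict: "time": time; "q": joint angles; "dq": joint speeds; "effort": joint torques, N m; "tcp_pos": TCP position; "eef_rot": TCP orientation; "contact_force": force on the tool from outside, world axes, zero at the start; "wrist_torque": the same for the moment, N m; "grip_width": opening from 0.0 (shut) to 1.0 (fully open); "grip_force": force on a finger pad.
Only numpy, scipy, OpenCV 4.12 (cv2) and the standard library are available. Lean on these libraries where they do the work, as an engineer would, in place of code of your own. Each camera call takes 0.05 s, during which the arm holds its last target. There are 200 camera calls.

## Working session

There is one attempt and no reset: what is moved stays moved. The work goes in short steps, Python scripts to look and compute and a tool call to move; the robot and the scene stay as the last step left them, time stands still between calls to the robot, and variables do not carry over. Pictures are saved under pics/ and viewed, at most 10 in all, crops included, and the job is handed in when it is done.

Besides the shell and the picture viewer there is one more tool, called after "Emit:" by a JSON object that holds its "api" and its "payload". carry_out: Moves the arm, as the interface text tells. Its arguments: {"type":"object","properties":{"targets":{"type":"array"}},"required":["targets"]}

```bash
mkdir -p pics; python3 - <<'E'
from workcell import arm
import cv2,numpy as np
for n in("scene","side"):
    cv2.imwrite(f"pics/{n}0.png",arm.capture(n)[:,:,::-1])
    m=arm.camera_model(n);print(n,np.round(m["camera_matrix"],1).tolist(),np.round(-m["R"].T@m["t"],3),np.round(m["R"],2).tolist())
o=arm.get_obs();print(o)
E
```

```text
scene [[395.6, 0.0, 315.3], [0.0, 395.6, 203.1], [0.0, 0.0, 1.0]] [1.347 0.072 1.165] [[-0.07, 1.0, -0.0], [0.8, 0.05, -0.6], [-0.6, -0.04, -0.8]]
side [[372.5, 0.0, 326.9], [0.0, 372.5, 199.7], [0.0, 0.0, 1.0]] [ 0.105 -0.992  0.849] [[0.91, -0.41, -0.0], [-0.24, -0.53, -0.82], [0.33, 0.75, -0.58]]
{'time': 0.1, 'q': array([-1.39571926e-01,  3.13938318e-01,  4.51237504e-02,  1.30360252e+00,
        6.14372147e-06,  1.43118037e+00]), 'dq': array([-1.72614608e-04, -2.60893329e-03,  5.15040383e-03,  4.98868921e-04,
       -2.73111035e-04,  6.14388106e-05]), 'effort': array([ 3.58776997e-03, -4.81727242e+01,  2.99244744e+01,  1.27543980e-02,
       -1.12281841e-04,  1.60051752e-05]), 'tcp_pos': array([5.74559368e-01, 7.02790008e-05, 2.30503377e-01]), 'eef_rot': array([-2.22047446e+00, -2.22057222e+00,  1.52387900e-03]), 'contact_force': array([-0.06034302,  0.15365702,  0.06516315]), 'wrist_torque': array([ 0.01957782,  0.01541464, -0.0184741 ]), 'grip_force': 0.0, 'grip_width': 0.9998575505658307}
```

View pics/scene0.png

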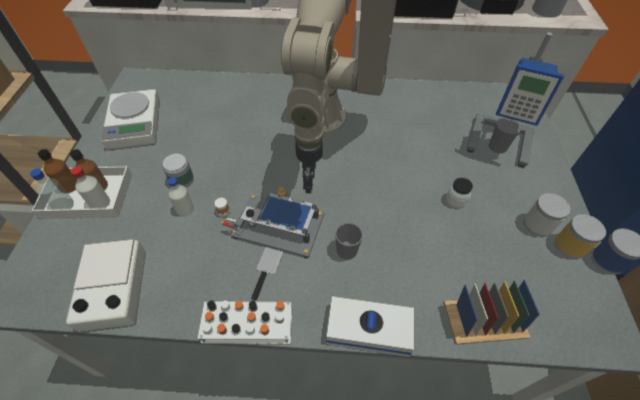

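View pics/side0.png

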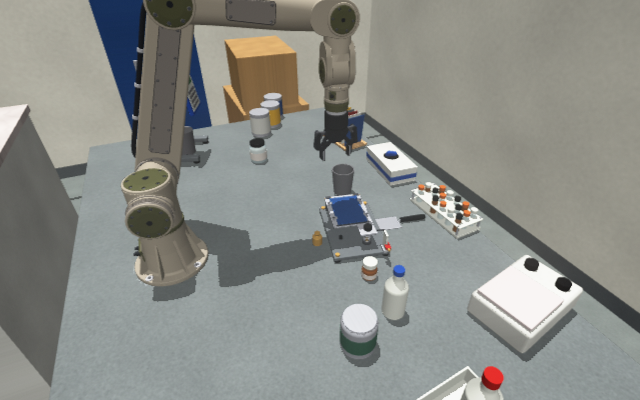

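The stage is at about (280,222) in scene and (355,228) in side. Its free corner points toward the small jar, and the pad is near (250,213) in scene and (367,228) in side. I'll enlarge both.

```bash
python3 - <<'E'
import cv2,numpy as np
a=cv2.imread("pics/scene0.png")[175:265,205:335];b=cv2.imread("pics/side0.png")[185:275,305:435]
c=np.vstack([cv2.resize(x,None,fx=6,fy=6,interpolation=cv2.INTER_CUBIC)[:,:780] for x in(a,)])
cv2.imwrite("pics/c1.png",c);cv2.imwrite("pics/c2.png",cv2.resize(b,None,fx=6,fy=6,interpolation=cv2.INTER_CUBIC))
E
```

```text
(no output)
```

View pics/c1.png

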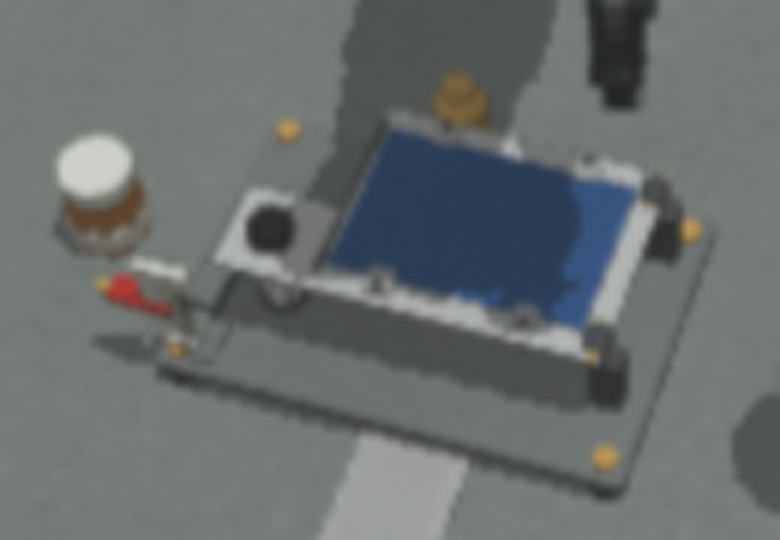

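View pics/c2.png

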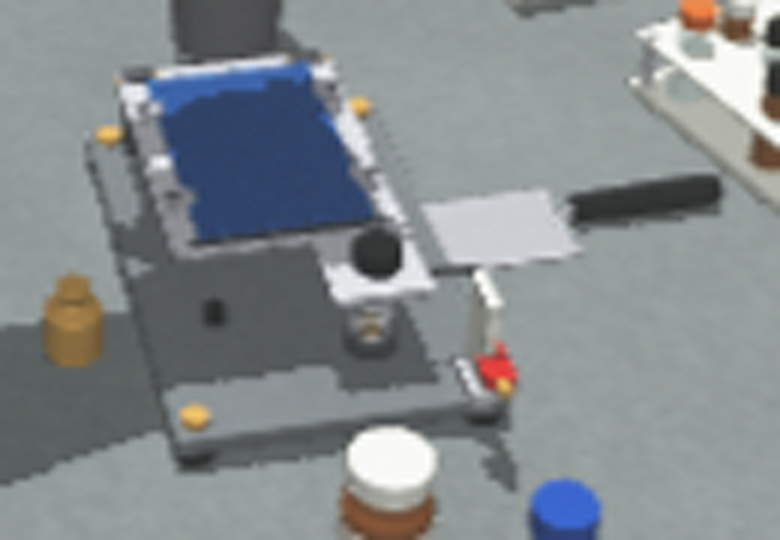

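```bash
cat > h.py <<'E'
from workcell import arm
import cv2,numpy as np
def ray(n,p,m=None):
    m=m or arm.camera_model(n);d=m["R"].T@np.linalg.inv(m["camera_matrix"])@[*p,1];return -m["R"].T@m["t"],d/np.linalg.norm(d)
def onz(n,p,z,m=None):
    c,d=ray(n,p,m);return c+d*(z-c[2])/d[2]
def tri(rs):
    A=sum(np.eye(3)-np.outer(d,d) for c,d in rs);b=sum((np.eye(3)-np.outer(d,d))@c for c,d in rs);return np.linalg.solve(A,b)
def proj(n,X,m=None):
    m=m or arm.camera_model(n);x=m["camera_matrix"]@(m["R"]@X+m["t"]);return x[:2]/x[2]
E
python3 - <<'E'
from h import *
S=lambda u,v:(u/6+205-.4,v/6+175-.4)
D=lambda u,v:(u/6+305-.4,v/6+185-.4)
np.set_printoptions(precision=4,suppress=True)
pad=tri([ray("scene",S(268,228)),ray("side",D(378,248))]);print("pad",pad,onz("scene",S(268,228),.092),onz("side",D(378,248),.092))
print("flag",tri([ray("scene",S(125,290)),ray("side",D(497,368))]))
a,b,c=[onz("scene",S(*p),.022) for p in((160,365),(622,487),(715,232))]
print(a,b,c,np.linalg.norm(b-a),np.linalg.norm(c-b))
y=np.arctan2(-(b-a)[0],(b-a)[1]);y2=np.arctan2(*(b-c)[[1,0]]);print(np.degrees([y,y2]))
pa,pb=[onz("side",D(*p),.022) for p in((180,450),(90,145))];d=pb-pa;print(pa,pb,np.linalg.norm(d),np.degrees(np.arctan2(-d[0],d[1])))
yaw=y;R=np.array([[np.cos(yaw),-np.sin(yaw)],[np.sin(yaw),np.cos(yaw)]])
o=pad[:2]-R@[.040,-.095];print("origin",o)
for n,p in dict(corner=(.0925,-.14),post=(.089,-.141)).items(): print(n,o+R@p)
m=arm.camera_model("wrist");print("wrist cam pos",-m["R"].T@m["t"],m["R"],m["camera_matrix"][0,0])
E
```

```text
pad [ 0.5988 -0.2009  0.0911] [ 0.5998 -0.2009  0.092 ] [ 0.598  -0.2015  0.092 ]
flag [ 0.6263 -0.2812  0.0618]
[ 0.6497 -0.2638  0.022 ] [0.7103 0.0038 0.022 ] [0.5361 0.045  0.022 ] 0.2744098107948878 0.17896454600954734
[-12.7498 -13.3197]
[ 0.4684 -0.2315  0.022 ] [0.53   0.0325 0.022 ] 0.2710619453110284 -13.129949926074445
origin [ 0.5808 -0.0995]
corner [ 0.6401 -0.2564]
post [ 0.6365 -0.2566]
wrist cam pos [0.5758 0.0768 0.3737] [[ 1.     -0.0007 -0.001 ]
 [-0.0003 -0.9562  0.2928]
 [-0.0012 -0.2928 -0.9562]] 326.1992733650345
```

Emit:
{"api": "carry_out", "payload": {"targets": [{"dx":-4,"dy":0.5,"dz":0,"roll":0.06,"hand":1},{"dx":-8,"dy":1,"dz":0,"roll":0.12,"hand":1},{"dx":-12,"dy":1.5,"dz":0,"roll":0.18,"hand":1},{"dx":-16,"dy":2,"dz":0,"roll":0.23,"hand":1},{"dx":-18,"dy":2.2,"dz":1,"roll":0.23,"hand":1},{"dx":-20.1,"dy":2.5,"dz":3,"roll":0.23,"hand":1},{"dx":-20.1,"dy":2.5,"dz":5,"roll":0.23,"hand":1},{"dx":-20.1,"dy":2.5,"dz":5,"roll":0.23,"hand":1}]}}

```text
time: 1.1
tcp_pos: [0.5983, -0.2, 0.1779]
eef_rot: [-2.457, -1.949, 0.004]
contact_force: [-0.9, 0.2, -0.0]
grip_width: 0.003
grip_force: 0.0
```

```bash
python3 - <<'E'
from h import *
np.set_printoptions(precision=4,suppress=True)
o=arm.get_obs();m=arm.camera_model("wrist");im=arm.capture("wrist")[:,:,::-1]
np.savez("w1.npz",**m);cv2.imwrite("pics/w1.png",im)
print(o["time"],o["tcp_pos"],o["eef_rot"],o["grip_width"],o["contact_force"])
print("pad",proj("wrist",np.array([.599,-.201,.092]),m),"tcp",proj("wrist",o["tcp_pos"],m))
yaw=np.radians(-13);R=np.array([[np.cos(yaw),-np.sin(yaw)],[np.sin(yaw),np.cos(yaw)]]);O=np.array([.581,-.0995])
for n,p in dict(top=(.089,-.141,.076),postend=(.089,-.141,.092),flag25=(.092,-.138,.051),needle=(.092,-.125,.076)).items(): print(n,proj("wrist",np.r_[O+R@p[:2],p[2]],m))
E
```

```text
1.1 [ 0.5983 -0.2     0.1779] [-2.4566 -1.9494  0.0038] 0.002535863885117631 [-0.9358  0.1589 -0.0095]
pad [320.3584 208.7354] tcp [318.1244 263.4791]
top [379.1709 255.2385]
postend [382.6638 264.5903]
flag25 [377.9336 239.5116]
needle [383.8507 237.4379]
```

View pics/w1.png

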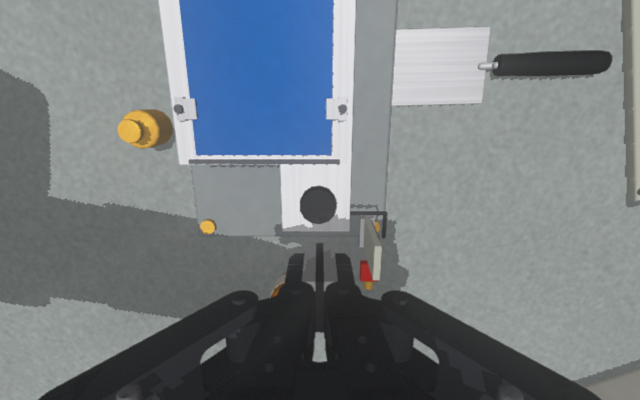

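The wrist view shows the pad at (318,205), within about 4 px of the prediction. The needle bends to its tip at about (384,236), and the red flag is at about (366,272). I'll enlarge this for the flag height.

```bash
python3 - <<'E'
import cv2
b=cv2.imread("pics/w1.png")[195:295,300:410];cv2.imwrite("pics/w1c.png",cv2.resize(b,None,fx=6,fy=6,interpolation=cv2.INTER_CUBIC))
E
```

```text
(no output)
```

View pics/w1c.png

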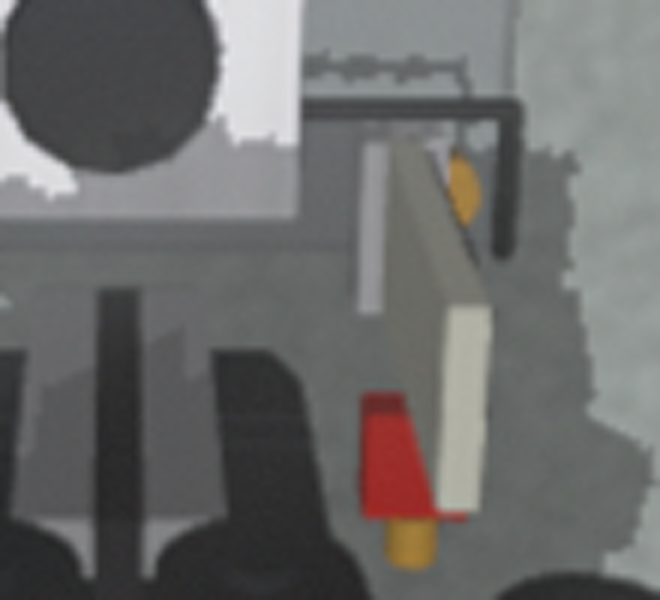

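```bash
python3 - <<'E'
from h import *
np.set_printoptions(precision=4,suppress=True)
m=dict(np.load("w1.npz"))
S=lambda u,v:(u/6+205-.4,v/6+175-.4)
D=lambda u,v:(u/6+305-.4,v/6+185-.4)
W=lambda u,v:(u/6+300-.4,v/6+195-.4)
pad=onz("",W(111.5,65),.092,m);print("pad",pad)
pe=[onz("",W(*p),.092,m) for p in((468,306),(460,511))];print("post top ends",pe,np.linalg.norm(pe[0]-pe[1]),"mid",sum(pe)/2)
d=pe[0]-pe[1];print("yaw post",np.degrees(np.arctan2(-d[0],d[1])))
nt=onz("",W(503,252),.076,m);print("needle",nt,"r needle-pad y")
yaw=np.radians(-13);R=np.array([[np.cos(yaw),-np.sin(yaw)],[np.sin(yaw),np.cos(yaw)]]);
for n,p,q in(("pad",pad,(.04,-.095)),("post",sum(pe)/2,(.089,-.141))):print("O from",n,p[:2]-R@q)
O=sum(pe)[:2]/2-R@[.089,-.141]
print("needle in stage",R.T@(nt[:2]-O))
ey=np.r_[R@[0,1],0];O3=np.r_[O,0]
c,dd=ray("",W(397,516),m);t=(-.176-(c-O3)@ey)/(dd@ey);X=c+dd*t;print("flag end top edge",X,R.T@(X[:2]-O))
kn=[ray("scene",S(103,284)),ray("side",D(503,388)),ray("",W(410,545),m)]
print("knob",tri(kn),[np.linalg.norm(np.cross(tri(kn)-c,d))for c,d in kn],tri(kn[::2]),tri(kn[1:]))
k=tri(kn);print(R.T@(k[:2]-O))
# knob with prior x,y lines
for zf in(.042,.046,.050,.054,.058,.062):
    P=lambda x,y,z:np.r_[O+R@[x,y],z]
    E=[P(x,-.176,zf+s) for x in(.08,.10) for s in(.004,-.004)]
    f=lambda n,mm,a,b:[np.round((proj(n,e,mm)-[a,b]+.4)*6).astype(int).tolist() for e in E]
    print(zf,"W",f("",m,300,195),"S",f("scene",None,205,175),"D",f("side",None,305,185))
E
```

```text
pad [ 0.598  -0.1981  0.092 ]
post top ends [array([ 0.635, -0.24 ,  0.092]), array([ 0.6287, -0.269 ,  0.092 ])] 0.02966092606462181 mid [ 0.6319 -0.2545  0.092 ]
yaw post -12.230270019587467
needle [ 0.6423 -0.2412  0.076 ] r needle-pad y
O from pad [ 0.5804 -0.0966]
O from post [ 0.5769 -0.0971]
needle in stage [ 0.0962 -0.1257]
flag end top edge [ 0.621  -0.2879  0.0597] [ 0.0859 -0.176 ]
knob [ 0.6221 -0.2941  0.06  ] [np.float64(0.0009924611951828454), np.float64(0.0003354454143640274), np.float64(0.0008384667557561898)] [ 0.6217 -0.2948  0.0586] [ 0.6221 -0.2934  0.0597]
[ 0.0883 -0.1818]
0.042 W [[348, 470], [343, 445], [475, 470], [467, 445]] S [[125, 289], [128, 297], [110, 317], [113, 325]] D [[482, 403], [480, 414], [519, 398], [517, 409]]
0.046 W [[351, 483], [346, 457], [479, 483], [471, 457]] S [[124, 285], [126, 293], [109, 313], [111, 321]] D [[482, 397], [481, 409], [519, 392], [518, 404]]
0.05 W [[354, 496], [348, 470], [484, 496], [475, 470]] S [[122, 281], [125, 289], [107, 309], [110, 317]] D [[483, 392], [482, 403], [520, 387], [519, 398]]
0.054 W [[357, 510], [351, 483], [488, 510], [479, 483]] S [[121, 277], [124, 285], [106, 305], [109, 313]] D [[484, 386], [482, 397], [521, 381], [519, 392]]
0.058 W [[360, 524], [354, 496], [493, 524], [484, 496]] S [[120, 273], [122, 281], [105, 301], [107, 309]] D [[485, 380], [483, 392], [522, 375], [520, 387]]
0.062 W [[363, 539], [357, 510], [498, 539], [488, 510]] S [[118, 269], [121, 277], [103, 297], [106, 305]] D [[485, 375], [484, 386], [522, 369], [521, 381]]
```

The flag's middle is at z of about 0.056–0.059 m, 17–20 mm below the top line, so the pad needs to go down about 15–16 mm. The TCP is already over the pad, so I'll descend.

Emit:
{"api": "carry_out", "payload": {"targets": [{"dx":0.1,"dy":0,"dz":2,"roll":0,"hand":1},{"dx":0.1,"dy":0,"dz":4,"roll":0,"hand":1},{"dx":0.1,"dy":0,"dz":6,"roll":0,"hand":1},{"dx":0.1,"dy":0,"dz":7,"roll":0,"hand":1},{"dx":0.1,"dy":0,"dz":7.3,"roll":0,"hand":1},{"dx":0.1,"dy":0,"dz":7.5,"roll":0,"hand":1},{"dx":0.1,"dy":0,"dz":7.5,"roll":0,"hand":1}]}}

```text
time: 2.02
tcp_pos: [0.6007, -0.2002, 0.107]
eef_rot: [2.461, 1.951, 0.001]
contact_force: [-0.5, -0.2, -0.1]
grip_width: 0.002
grip_force: 0.0
```

Emit:
{"api": "carry_out", "payload": {"targets": [{"dx":0.1,"dy":-0.2,"dz":0.4,"roll":0,"hand":1},{"dx":0.1,"dy":-0.2,"dz":0.8,"roll":0,"hand":1},{"dx":0.1,"dy":-0.2,"dz":1.0,"roll":0,"hand":1},{"dx":0.1,"dy":-0.2,"dz":1.2,"roll":0,"hand":1},{"dx":0.1,"dy":-0.2,"dz":1.4,"roll":0,"hand":1},{"dx":0.1,"dy":-0.2,"dz":1.5,"roll":0,"hand":1},{"dx":0.1,"dy":-0.2,"dz":1.5,"roll":0,"hand":1}]}}

```text
time: 2.9
tcp_pos: [0.5986, -0.1987, 0.0917]
eef_rot: [2.461, 1.952, 0.0]
contact_force: [-0.7, -0.5, 2.6]
grip_width: 0.0
grip_force: 1.4
```

Emit:
{"api": "carry_out", "payload": {"targets": [{"dx":0,"dy":0,"dz":0.2,"roll":0,"hand":1},{"dx":0,"dy":0,"dz":0.4,"roll":0,"hand":1},{"dx":0,"dy":0,"dz":0.6,"roll":0,"hand":1},{"dx":0,"dy":0,"dz":0.8,"roll":0,"hand":1},{"dx":0,"dy":0,"dz":1.0,"roll":0,"hand":1},{"dx":0,"dy":0,"dz":1.2,"roll":0,"hand":1},{"dx":0,"dy":0,"dz":1.3,"roll":0,"hand":1},{"dx":0,"dy":0,"dz":1.3,"roll":0,"hand":1}]}}

```text
time: 3.9
tcp_pos: [0.5985, -0.1992, 0.0784]
eef_rot: [2.461, 1.951, -0.001]
contact_force: [-2.0, -2.7, 5.2]
grip_width: 0.001
grip_force: 2.9
```

```bash
python3 - <<'E'
from h import *
o=arm.get_obs();m=arm.camera_model("wrist");w=arm.capture("wrist")[:,:,::-1];np.savez("w2.npz",**m)
print(o["tcp_pos"],o["contact_force"])
s=arm.capture("scene")[:,:,::-1];d=arm.capture("side")[:,:,::-1]
cv2.imwrite("pics/w2.png",w);cv2.imwrite("pics/s2.png",s);cv2.imwrite("pics/d2.png",d)
yaw=np.radians(-12.7);R=np.array([[np.cos(yaw),-np.sin(yaw)],[np.sin(yaw),np.cos(yaw)]]);O=np.array([.578,-.097])
c=[]
for n,i in(("wrist",w),("scene",s),("side",d)):
    p=proj(n,np.r_[O+R@[.092,-.14],.06],m if n=="wrist" else None).round().astype(int);h=(22,30)if n!="wrist" else(44,60)
    a=p-[h[0],h[1]];print(n,a)
    k=i[a[1]:a[1]+2*h[1],a[0]:a[0]+2*h[0]];c.append(cv2.resize(k,(264*1,360),interpolation=cv2.INTER_CUBIC))
cv2.imwrite("pics/c3.png",np.hstack(c))
E
```

```text
[ 0.59852557 -0.19919995  0.07844094] [-2.04647677 -2.72713305  5.2448218 ]
wrist [360 256]
scene [211 196]
side [364 210]
```

View pics/c3.png

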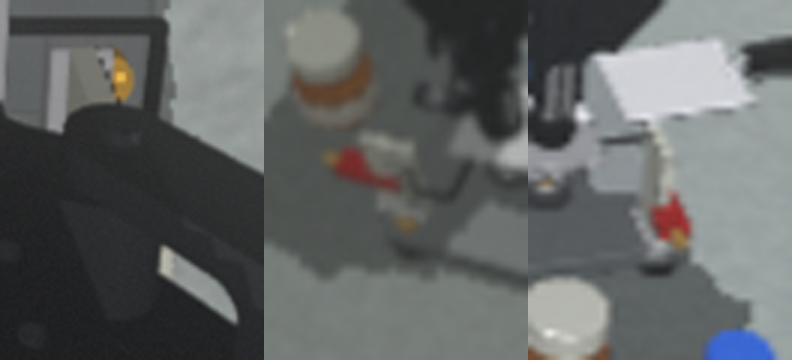

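The scene crop shows the needle tip at about (410,187), just beside the flag's right end at (400,187), so it is close. I'll enlarge the scene view further.

```bash
python3 - <<'E'
from h import *
np.set_printoptions(precision=4,suppress=True)
s=cv2.imread("pics/s2.png")[212:242,218:253];d=cv2.imread("pics/s0.png") if 0 else cv2.imread("pics/scene0.png")[212:242,218:253]
d2=cv2.imread("pics/d2.png")[215:260,370:410]
f=lambda i,k:cv2.convertScaleAbs(cv2.resize(i,None,fx=k,fy=k,interpolation=cv2.INTER_CUBIC),alpha=1.5)
a=f(s,12);b=cv2.resize(f(d2,8),(320,360));cv2.imwrite("pics/c4.png",np.hstack([a,b]))
yaw=np.radians(-12.7);R=np.array([[np.cos(yaw),-np.sin(yaw)],[np.sin(yaw),np.cos(yaw)]]);O=np.array([.578,-.097])
for z in(.052,.056,.060,.064):
    print(z,[((proj("scene",np.r_[O+R@p,z])-[218,212]+.45)*12).round() for p in((.094,-.125),(.094,-.138),(.094,-.176))])
E
```

```text
0.052 [array([237., 212.]), array([194., 200.]), array([ 70., 168.])]
0.056 [array([235., 204.]), array([192., 193.]), array([ 67., 160.])]
0.06 [array([233., 196.]), array([189., 185.]), array([ 64., 152.])]
0.064 [array([230., 188.]), array([187., 177.]), array([ 61., 144.])]
```

View pics/c4.png

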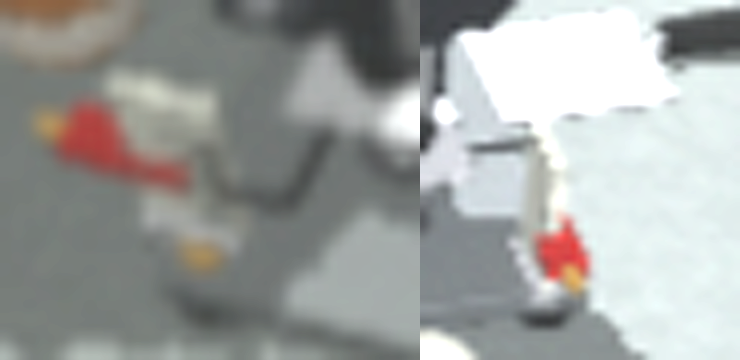

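The needle at (222,189) lines up with the flag's bar extended from (188,178), within about 1 mm. The other estimates put the flag slightly lower, so I'll go 1 mm deeper and hold.

Emit:
{"api": "carry_out", "payload": {"targets": [{"dz":0.1,"dx":0,"dy":0,"roll":0,"hand":1},{"dz":0.1,"dx":0,"dy":0,"roll":0,"hand":1},{"dz":0.1,"dx":0,"dy":0,"roll":0,"hand":1},{"dz":0.1,"dx":0,"dy":0,"roll":0,"hand":1},{"dz":0.1,"dx":0,"dy":0,"roll":0,"hand":1},{"dz":0.1,"dx":0,"dy":0,"roll":0,"hand":1},{"dz":0.1,"dx":0,"dy":0,"roll":0,"hand":1},{"dz":0.1,"dx":0,"dy":0,"roll":0,"hand":1}]}}

```text
time: 5.05
tcp_pos: [0.5985, -0.1992, 0.0776]
eef_rot: [2.461, 1.951, -0.001]
contact_force: [-2.4, -3.1, 6.2]
grip_width: 0.001
grip_force: 3.0
```

Emit:
{"api": "carry_out", "payload": {"targets": [{"dz":0,"dx":0,"dy":0,"roll":0,"hand":1},{"dz":0,"dx":0,"dy":0,"roll":0,"hand":1},{"dz":-0.15,"dx":0,"dy":0,"roll":0,"hand":1},{"dz":-0.3,"dx":0,"dy":0,"roll":0,"hand":1},{"dz":-0.45,"dx":0,"dy":0,"roll":0,"hand":1},{"dz":-0.6,"dx":0,"dy":0,"roll":0,"hand":1},{"dz":-0.75,"dx":0,"dy":0,"roll":0,"hand":1},{"dz":-0.9,"dx":0,"dy":0,"roll":0,"hand":1}]}}

```text
time: 6.05
tcp_pos: [0.5987, -0.1987, 0.0864]
eef_rot: [2.462, 1.952, 0.0]
contact_force: [-1.4, -2.2, 4.2]
grip_width: 0.004
grip_force: 2.1
```

Emit:
{"api": "carry_out", "payload": {"targets": [{"dz":-0.15,"dx":0,"dy":0,"roll":0,"hand":1},{"dz":-0.3,"dx":0,"dy":0,"roll":0,"hand":1},{"dz":-0.45,"dx":0,"dy":0,"roll":0,"hand":1},{"dz":-0.6,"dx":0,"dy":0,"roll":0,"hand":1},{"dz":-0.75,"dx":0,"dy":0,"roll":0,"hand":1},{"dz":-1.0,"dx":0,"dy":0,"roll":0,"hand":1},{"dz":-1.5,"dx":0,"dy":0,"roll":0,"hand":1},{"dz":-2.0,"dx":0,"dy":0,"roll":0,"hand":1}]}}

```text
time: 7.05
tcp_pos: [0.5986, -0.1985, 0.1066]
eef_rot: [-2.461, -1.952, -0.0]
contact_force: [0.3, 0.0, 0.6]
grip_width: -0.0
grip_force: 0.0
```

Emit:
{"api": "carry_out", "payload": {"targets": [{"dz":-2,"dx":0,"dy":0,"roll":0,"hand":1},{"dz":-4,"dx":0,"dy":0,"roll":0,"hand":1},{"dz":-6,"dx":0,"dy":0,"roll":0,"hand":1},{"dz":-8,"dx":0,"dy":0,"roll":0,"hand":1},{"dz":-9,"dx":0,"dy":0,"roll":0,"hand":1},{"dz":-9,"dx":0,"dy":0,"roll":0,"hand":1}]}}

```text
time: 7.8
tcp_pos: [0.599, -0.1988, 0.1971]
eef_rot: [2.46, 1.951, 0.001]
contact_force: [0.4, 0.2, -0.2]
grip_width: 0.002
grip_force: 0.0
```

```bash
python3 - <<'E'
from h import *
o=arm.get_obs();print(o["time"],o["tcp_pos"],o["contact_force"])
m=arm.camera_model("wrist");w=arm.capture("wrist")[:,:,::-1];np.savez("w3.npz",**m);cv2.imwrite("pics/w3.png",w)
E
```

```text
7.8 [ 0.59897925 -0.19877898  0.19711643] [ 0.42640673  0.15222803 -0.20499289]
```

View pics/w3.png

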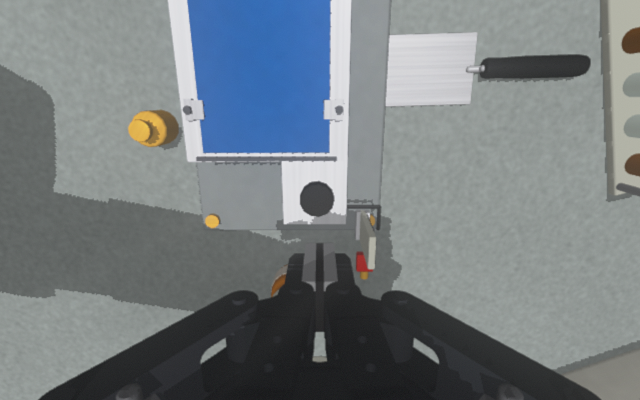

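The pad is back at (317,198) with nothing touched. The flag height is still uncertain by about 2 mm, so I'll view the scale's front from its +x side to confirm before handing in.

Emit:
{"api": "carry_out", "payload": {"targets": [{"dx":0,"dy":3,"dz":0,"roll":0,"hand":1},{"dx":0,"dy":6,"dz":0,"roll":0,"hand":1},{"dx":0,"dy":9,"dz":0.5,"roll":0,"hand":1},{"dx":0,"dy":11,"dz":1,"roll":0,"hand":1},{"dx":0,"dy":12,"dz":1.5,"roll":0,"hand":1},{"dx":0,"dy":12,"dz":2,"roll":0,"hand":1},{"dx":0,"dy":12,"dz":2,"roll":0,"hand":1},{"dx":0,"dy":12,"dz":2,"roll":0,"hand":1}]}}

```text
time: 8.85
tcp_pos: [0.7149, -0.2259, 0.177]
eef_rot: [2.462, 1.952, 0.0]
contact_force: [-0.0, 0.3, 0.3]
grip_width: -0.0
grip_force: 0.0
```

```bash
python3 - <<'E'
from h import *
o=arm.get_obs();print(o["time"],o["tcp_pos"],o["contact_force"])
m=arm.camera_model("wrist");w=arm.capture("wrist")[:,:,::-1];np.savez("w4.npz",**m);cv2.imwrite("pics/w4.png",w)
p=proj("",np.array([.632,-.255,.07]),m).round().astype(int);a=p-[50,50];print(a)
cv2.imwrite("pics/w4c.png",cv2.resize(w[a[1]:a[1]+100,a[0]:a[0]+100],None,fx=6,fy=6,interpolation=cv2.INTER_CUBIC))
E
```

```text
8.85 [ 0.71489084 -0.22586939  0.17696102] [-0.00839389  0.29353128  0.27643325]
[181 203]
```

View pics/w4c.png

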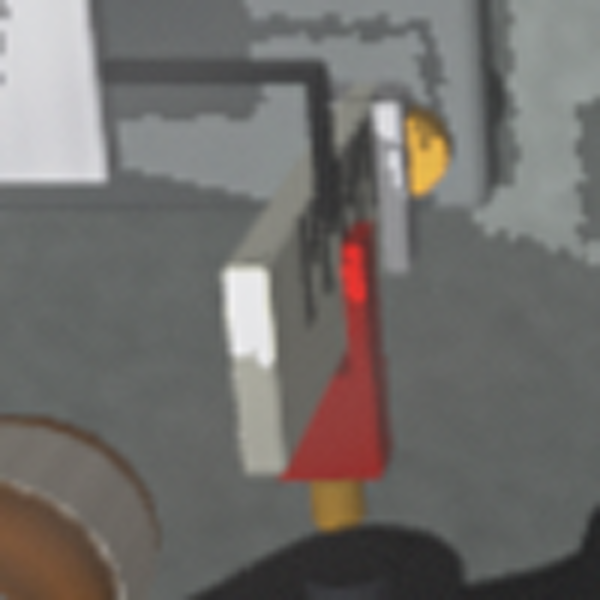

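```bash
python3 - <<'E'
from h import *
np.set_printoptions(precision=4,suppress=True)
m1=dict(np.load("w1.npz"));m4=dict(np.load("w4.npz"))
W=lambda u,v:(u/6+300-.4,v/6+195-.4)
V=lambda u,v:(u/6+181-.4,v/6+203-.4)
T=lambda a,b:tri([ray("",W(*a),m1),ray("",V(*b),m4)])
print("post top +y,-y",T((468,306),(248,267)),T((460,511),(265,473)))
print("knob",T((410,545),(338,505)),T((410,570),(338,530)))
print("needle",T((503,252),(328,205)))
yaw=np.radians(-12.7);R=np.array([[np.cos(yaw),-np.sin(yaw)],[np.sin(yaw),np.cos(yaw)]])
for nm,mm,F,pc,fe in(("w1",m1,W,(460,511),(397,516)),("w4",m4,V,(265,473),(340,478))):
    pe=onz("",F(*pc),.092,mm);O=pe[:2]-R@[.086,-.156];ey=np.r_[R@[0,1],0]
    c,d=ray("",F(*fe),mm);t=(-.176-(c-np.r_[O,0])@ey)/(d@ey);print(nm,O,"flag top",c+d*t)
    if nm=="w4":
        for z in(.048,.052,.056,.060,.064):
            print(z,[((proj("",np.r_[O+R@p,z],m4)-[181,203]+.4)*6).round() for p in((.089,-.138),(.089,-.176),(.093,-.138),(.093,-.176),(.096,-.138),(.096,-.176))])
        # check: scale face bottom/top refs
        print([((proj("",np.r_[O+R@p[:2],p[2]],m4)-[181,203]+.4)*6).round() for p in((.089,-.156,.092),(.089,-.126,.092),(.0955,-.125,.076))])
E
```

```text
post top +y,-y [ 0.6351 -0.2404  0.0909] [ 0.6287 -0.2685  0.0926]
knob [ 0.622  -0.2942  0.058 ] [ 0.6212 -0.2978  0.0591]
needle [ 0.6423 -0.2401  0.0768]
w1 [ 0.5791 -0.0979] flag top [ 0.621  -0.2878  0.06  ]
w4 [ 0.5789 -0.0976] flag top [ 0.6248 -0.2884  0.0605]
0.048 [array([354., 212.]), array([374., 435.]), array([381., 211.]), array([399., 435.]), array([400., 211.]), array([418., 435.])]
0.052 [array([348., 223.]), array([368., 448.]), array([375., 222.]), array([394., 448.]), array([395., 222.]), array([413., 448.])]
0.056 [array([341., 234.]), array([362., 462.]), array([369., 234.]), array([388., 462.]), array([389., 233.]), array([408., 462.])]
0.06 [array([335., 245.]), array([356., 476.]), array([362., 245.]), array([382., 476.]), array([383., 245.]), array([402., 476.])]
0.064 [array([328., 257.]), array([350., 491.]), array([356., 257.]), array([377., 490.]), array([377., 257.]), array([397., 490.])]
[array([288., 473.]), array([266., 266.]), array([346., 207.])]
```

Two views now put the flag's middle at about 0.0565 m. My hold was 2–4 mm high, which is marginal, so I'll press again about 2 mm deeper.

Emit:
{"api": "carry_out", "payload": {"targets": [{"dx":0,"dy":-3,"dz":0,"roll":0,"hand":1},{"dx":0,"dy":-6,"dz":0,"roll":0,"hand":1},{"dx":0,"dy":-9,"dz":0,"roll":0,"hand":1},{"dx":0,"dy":-11,"dz":0,"roll":0,"hand":1},{"dx":0,"dy":-12,"dz":0,"roll":0,"hand":1},{"dx":0,"dy":-12,"dz":3,"roll":0,"hand":1},{"dx":0,"dy":-12,"dz":6,"roll":0,"hand":1},{"dx":0,"dy":-12,"dz":7,"roll":0,"hand":1}]}}

```text
time: 9.9
tcp_pos: [0.5977, -0.1982, 0.1047]
eef_rot: [-2.46, -1.95, 0.002]
contact_force: [0.1, -0.4, 0.7]
grip_width: 0.003
grip_force: 0.0
```

Emit:
{"api": "carry_out", "payload": {"targets": [{"dx":0,"dy":0,"dz":0.5,"roll":0,"hand":1},{"dx":0,"dy":0,"dz":1.0,"roll":0,"hand":1},{"dx":0,"dy":0,"dz":1.3,"roll":0,"hand":1},{"dx":0,"dy":0,"dz":1.5,"roll":0,"hand":1},{"dx":0,"dy":0,"dz":1.7,"roll":0,"hand":1},{"dx":0,"dy":0,"dz":1.9,"roll":0,"hand":1},{"dx":0,"dy":0,"dz":2.1,"roll":0,"hand":1},{"dx":0,"dy":0,"dz":2.1,"roll":0,"hand":1}]}}

```text
time: 10.9
tcp_pos: [0.5988, -0.1992, 0.0856]
eef_rot: [2.461, 1.951, -0.0]
contact_force: [-0.6, -3.1, 4.1]
grip_width: 0.0
grip_force: 2.2
```

Next is 1.0 cm more, to z of about 0.0756, then hold.

Emit:
{"api": "carry_out", "payload": {"targets": [{"dx":0,"dy":0,"dz":0.2,"roll":0,"hand":1},{"dx":0,"dy":0,"dz":0.4,"roll":0,"hand":1},{"dx":0,"dy":0,"dz":0.6,"roll":0,"hand":1},{"dx":0,"dy":0,"dz":0.8,"roll":0,"hand":1},{"dx":0,"dy":0,"dz":0.9,"roll":0,"hand":1},{"dx":0,"dy":0,"dz":1.0,"roll":0,"hand":1},{"dx":0,"dy":0,"dz":1.0,"roll":0,"hand":1},{"dx":0,"dy":0,"dz":1.0,"roll":0,"hand":1}]}}

```text
time: 11.9
tcp_pos: [0.5988, -0.1993, 0.0757]
eef_rot: [2.461, 1.95, -0.0]
contact_force: [-1.5, -4.0, 5.2]
grip_width: 0.001
grip_force: 3.2
```

Emit:
{"api": "carry_out", "payload": {"targets": [{"dx":0,"dy":0,"dz":0,"roll":0,"hand":1},{"dx":0,"dy":0,"dz":0,"roll":0,"hand":1},{"dx":0,"dy":0,"dz":0,"roll":0,"hand":1},{"dx":0,"dy":0,"dz":0,"roll":0,"hand":1},{"dx":0,"dy":0,"dz":0,"roll":0,"hand":1},{"dx":0,"dy":0,"dz":0,"roll":0,"hand":1},{"dx":0,"dy":0,"dz":0,"roll":0,"hand":1},{"dx":0,"dy":0,"dz":0,"roll":0,"hand":1}]}}

```text
time: 12.9
tcp_pos: [0.5988, -0.1993, 0.0757]
eef_rot: [2.461, 1.95, -0.0]
contact_force: [-0.9, -3.7, 6.3]
grip_width: 0.002
grip_force: 3.2
```

Held for over 1 s at z = 0.0757. Now I'll ease it back up and clear the hand.

Emit:
{"api": "carry_out", "payload": {"targets": [{"dz":-0.15,"dx":0,"dy":0,"roll":0,"hand":1},{"dz":-0.3,"dx":0,"dy":0,"roll":0,"hand":1},{"dz":-0.45,"dx":0,"dy":0,"roll":0,"hand":1},{"dz":-0.6,"dx":0,"dy":0,"roll":0,"hand":1},{"dz":-0.75,"dx":0,"dy":0,"roll":0,"hand":1},{"dz":-0.9,"dx":0,"dy":0,"roll":0,"hand":1},{"dz":-1.05,"dx":0,"dy":0,"roll":0,"hand":1},{"dz":-1.2,"dx":0,"dy":0,"roll":0,"hand":1}]}}

```text
time: 13.9
tcp_pos: [0.5988, -0.1986, 0.0874]
eef_rot: [2.461, 1.952, 0.001]
contact_force: [0.6, -3.1, 3.8]
grip_width: 0.0
grip_force: 2.0
```

Emit:
{"api": "carry_out", "payload": {"targets": [{"dz":-0.15,"dx":0,"dy":0,"roll":0,"hand":1},{"dz":-0.3,"dx":0,"dy":0,"roll":0,"hand":1},{"dz":-0.45,"dx":0,"dy":0,"roll":0,"hand":1},{"dz":-0.6,"dx":0,"dy":0,"roll":0,"hand":1},{"dz":-0.8,"dx":0,"dy":0,"roll":0,"hand":1},{"dz":-1.5,"dx":0,"dy":0,"roll":0,"hand":1},{"dz":-3,"dx":0,"dy":0,"roll":0,"hand":1},{"dz":-5,"dx":0,"dy":0,"roll":0,"hand":1}]}}

```text
time: 14.9
tcp_pos: [0.5983, -0.1985, 0.1382]
eef_rot: [-2.461, -1.951, 0.0]
contact_force: [0.0, 0.3, -0.6]
grip_width: 0.0
grip_force: 0.0
```

Emit:
{"api": "carry_out", "payload": {"targets": [{"dz":-2,"dx":0,"dy":0,"roll":0,"hand":1},{"dz":-4,"dx":0,"dy":0,"roll":0,"hand":1},{"dz":-5,"dx":0,"dy":0,"roll":0,"hand":1},{"dz":-5,"dx":0,"dy":0,"roll":0,"hand":1},{"dz":-5,"dx":0,"dy":0,"roll":0,"hand":1}]}}

```text
time: 15.52
tcp_pos: [0.5982, -0.1984, 0.1866]
eef_rot: [-2.461, -1.951, 0.001]
contact_force: [-0.8, 0.1, -0.8]
grip_width: -0.002
grip_force: 0.0
```

```bash
python3 - <<'E'
from workcell import arm
import cv2,numpy as np
o=arm.get_obs();print(o["time"],o["tcp_pos"],o["contact_force"])
# unchanged scene vs. start: flag/post region and jar
for n in("scene","side"):
    a=arm.capture(n)[:,:,::-1];b=cv2.imread(f"pics/{n}0.png")
    f=lambda i:(lambda q:(np.argwhere(q).mean(0).round(2),q.sum()))((i[:,:,2]>130)&(i[:,:,1]<70)&(i[:,:,0]<70)) 
    r=(slice(205,240),slice(215,250)) if n=="scene" else (slice(235,255),slice(375,395))
    print(n,f(b[r]),f(a[r]))
print(arm.close_job())
E
```

```text
15.525 [ 0.5981702  -0.19843399  0.18663353] [-0.83330106  0.07443271 -0.77690333]
scene (array([18.38, 10.5 ]), np.int64(16)) (array([nan, nan]), np.int64(0))
side (array([11.25, 11.94]), np.int64(16)) (array([11.35, 12.35]), np.int64(20))
the job is handed in; nothing more can be done
None<stdin>:7: RuntimeWarning: Mean of empty slice.
  ret = um.true_divide(
```

I pressed the pad twice (the first hold looked 2–4 mm high), held the second press over 1 s with the needle at the flag by my estimate (about ±2 mm), eased the plate up both times and handed in at 15.5 s with the hand clear; after the last release I did not view the needle at the top line, and my image check for shift was conclusive from only one camera (flag unmoved in the side view).

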